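# Set a spring-out tripod leg to its tape mark and squeeze the flip lock shut

## Task

Set the tripod leg in the vise to length: slide its thick section in until the edge of the black flip lock lies on the band of masking tape on the thin tube, and only then, while you keep the leg there against its spring, squeeze the lock's lever fully shut against the lock. Finish still holding: keep the lock and the shut lever squeezed between the fingers, and leave the other things on the bench where they are.

Things in the scene. Friction and masses are not known exactly. Their poses are not given: they have to be found in the camera images.
- vise: Fixed grey bench vise, 115 mm high, jaws 70 mm long, with the tripod leg clamped in it. The leg lies level, 105 mm above the bench: a bare aluminium tube 20 mm thick in the jaws, and a black section 24 mm thick that slides over it and carries the flip lock. Origin on the bench under the jaws' middle; y runs along the leg, outwards; z up. A wooden V-block, 285 mm along y, props the leg.
- lock_edge (a point): Point on the leg's axis in the end face of the black flip lock that looks towards the vise: this edge goes on the tape. Its y axis runs along the leg, outwards from the vise (sliding the thick section in moves the lock along -y); z is up; x points level to the side where the lever sits. The bare tube shows between vise and lock.
- lock_center (a point): Middle of the flip lock on the leg's axis, 18 mm along +y from its edge, same axes. The lock is a black block 36 mm long (along y), 30 mm wide (x from -15 to +15 mm) and 32 mm high (z from -16 to +16 mm), fixed to the thick section; its -x face is plain. Shut, lever and lock together are 36 mm wide (x from -15 to +21 mm).
- leg (a joint): Slide of the thick section with its lock along the thin tube, in m: 0 where its inner spring is relaxed, negative when pushed in towards the vise (range -0.110 to 0.030). The spring (30 N/m) pushes it back out, friction is 1.2 N: with the lever open, pushing it in to the tape takes up to about 4 N, and let go there it slides back out some centimetres.
- cam_lever (a joint): Angle of the lock's lever in rad: 0 fully shut, flat along the lock's +x side; 0.45 to 0.65 at the start, tip leaning out; stop at 0.9. It stays where it is put: turning it takes 0.26 N m (about 8 N at the tip), so squeezed only part of the way it gives the fingers grip enough to slide the leg. In the last 0.3 rad its cam clamps the thin tube and it needs up to 0.35 N m.
- lever_hinge (a point): Middle of the lever's hinge, which runs along y at the foot of the lock's +x side: 16.5 mm along x and 12 mm below lock_center. From it the lever, a bare metal plate 24 mm wide (along y), 5 mm thick and 33 mm long, points up and leans outwards, so that fingers coming from above, one on each side of the lock, squeeze it shut against the lock.
- lever_tip (a point): Upper outer edge of the lever plate, 33 mm from its hinge (its outer face lies 4.7 mm out from the hinge line), at the middle of its width. At the start it stands 35 to 41 mm along x from the leg's axis and about 12 to 16 mm above it.
- tape_band (a point): Centre, on the tube's axis, of the band of beige masking tape wound round the thin tube between vise and lock: 8 mm wide along the leg, 34 to 66 mm out from the vise jaws. Same axes as lock_edge.
- wheel_a: Loose black luggage wheel lying flat, 48 mm across, 22 mm high, beyond the vise; origin under its centre. To be left alone.
- wheel_b: A second wheel like it. To be left alone.
- screwdriver: Loose screwdriver with a blue handle, 180 mm long, lying on the bench; origin under its middle. To be left alone.
- tray: Loose clear plastic parts tray, 150 by 220 mm and 55 mm high; origin under its centre. To be left alone.

How it is judged:
By the outcome, as a careful person would: the job done as asked, in the order asked, and still so for the second after the job is handed in, while the arm keeps its last pose, push and grip.
It also fails if it takes over 38 s, if anything falls off the work surface, if the arm or the gripper's body presses on something with over 40 N, if the wrist force passes 120 N, or if a joint passes its speed limit or range.

## Robot

A 6-joint arm with a two-finger parallel gripper is mounted at the origin on the work surface. World frame = base frame: x ahead of the robot, y to its left, z up, the work surface at z = 0. Lengths are in mm, angles in rad, forces in N, time in s.
With the tool pointing down it reaches from about 325 to 775 mm from the base axis. Payload 5.5 kg.
Tool frame: the origin (TCP) lies at the very end of the fingers, on their centre line; the grasp point (between the pads) lies 19 mm behind it; z points along the fingers, y is the direction in which the jaws open and shut (so a half turn about z gives the same grasp; the last joint's range is limited). The gripper opens to 85 mm and grips with 20 to 120 N. Pads are 22 mm wide; open, the fingers measure 114 mm over their backs; the gripper's body (76 mm by 85 mm) begins 54 mm behind the grasp point. The pads swing forward as they close: fully open they stand 13 mm farther back than shut.
Start: joints at [-0.057, 0.091, 1.231, -0, 1.82, -0.057], TCP at [600.014, -0.003, 231.275] pointing down, gripper open.
Joint ranges: [-2.87, 2.87], [-0.86, 2.18], [0.17, 2.46], [-1.51, 4.65], [0.06, 2.69], [-2.65, 2.65]. Speed limits (rad/s): [2.57, 2.57, 3.01, 3.14, 3.14, 3.14].

## Interface

Orientations are given as a unit quaternion [x, y, z, w].
In Python, from plant import arm gives the robot as it stands.
- The arm moves only by the tool jog_arm, never from a script. Its argument "moves" is a list of rows, each an object with "dp": the shift along the tool's x, y, z in units of 25 mm (1.0 is 25 mm), a list of three; "angular": the turn, a rotation vector about the tool's x, y, z in units of 10 degrees (1.0 is 10 degrees), a list of three; "hand": the opening, from -1 (shut) to 1 (fully open). A call has 1 to 8 rows; each row is the pose to reach, as a shift and turn from the pose measured when the call began, along the tool's axes at that moment; what a row does not reach only later rows make up. A row lasts 1/8 s, in which the tool goes at most 62.5 mm and 10.7 degrees, less where a joint would pass 70% of its speed; a pose out of reach is approached as far as the arm can. A call with a gripper value outside its range is refused whole. The fingers move at their own pace and stop on an object; "newtons" is the grip in N (left out, the last holds). Time passes only in rows, so rows that repeat a pose let the fingers close. It gives the time, the measured TCP pose, the force and the opening at its end, in the units of the state.
- arm.get_state(): the state, without advancing time (a new reading comes with each control period).
- arm.camera(name): name is "scene" or "side" or "wrist"; returns a dict with "frame" (400x640x3 uint8, red, green, blue), "depth" (400x640 float32, mm along the optical axis (not along the pixel's ray), 0 where there is no reading), "fov_y" (degrees; the focal length in pixels is half the picture's height over the tangent of half this angle, whatever the lens; pixels are square), "cx", "cy" (the principal point, pixels), "k1" (the pictures are not rectified: a ray, as slopes to the right and down, at radius r is drawn at 1 + k1 r^2 times it, then the intrinsics apply), "R" (3x3) and "t" (3): a world point X has camera coordinates R X + t. Camera axes: x right, y down, z forward; pixel columns grow to the right and rows downward; lengths in mm; the calibration is good to about 2 mm. A picture is of the moment at which its call begins.
- arm.sign_off(): hands the job in, once; it reports no verdict.
Trained networks look in the newest picture that a camera, given by its name, has taken for a name from the list of things; names that differ only in an ending like _2 or _b are one class to them, and where a whole thing is asked for, a point or a joint stands for the part that bears it (a point fixed in the world has none). Each returns a list of dicts, best first, with "conf" (0 to 1); they miss things now and then, are a little off and sometimes report something else, mostly with a low value. They report only what shows in the picture. A call takes as long as a camera call.
- arm.outline_of(camera, query): "mask" (400x640 bool, what is visible of it) and "rect" ([left, top, right, bottom] in pixels, round what is visible of it).
The state is a dict: "clock": time; "joint_positions": joint angles; "qd": joint speeds; "joint_efforts": joint torques, N m; "position": TCP position; "eef_rot": TCP orientation; "contact_force": force on the tool from outside, world axes, zero at the start; "ft_torque": the same for the moment, N m; "opening": finger opening in mm.
Only numpy, scipy, OpenCV 4.12 (cv2) and the standard library are available. Lean on these libraries where they do the work, as an engineer would, in place of code of your own. Each camera call takes 0.05 s, during which the arm holds its last target.

## Working session

There is one attempt and no reset: what is moved stays moved. The work goes in short steps, Python scripts to look and compute and a tool call to move; the robot and the scene stay as the last step left them, time stands still between calls to the robot, and variables do not carry over. Pictures are saved under pics/ and viewed, and the job is handed in when it is done.

Besides the shell and the picture viewer there is one more tool, called after ">>>" as name(argument=value, ...) on one line, values as JSON. jog_arm: Moves the arm, as the interface text tells. Its arguments: {"type":"object","properties":{"moves":{"type":"array"},"newtons":{"type":"number"}},"required":["moves"]}

```bash
ls; mkdir -p pics; cat > h.py <<'E'
import numpy as np, cv2
from plant import arm
from scipy.spatial.transform import Rotation as Ro
def K(c):
    f=200/np.tan(np.radians(c["fov_y"]/2)); return np.array([[f,0,c["cx"]],[0,f,c["cy"]],[0,0,1.]]), np.array([c["k1"],0,0,0,0.])
def backproj(c,uv,d):
    k,D=K(c); uv=np.asarray(uv,float).reshape(-1,1,2)
    n=cv2.undistortPoints(uv,k,D).reshape(-1,2)
    P=np.c_[n,np.ones(len(n))]*np.asarray(d).reshape(-1,1)
    return (P-np.array(c["t"]))@np.array(c["R"])
def proj(c,X):
    k,D=K(c); p,_=cv2.projectPoints(np.asarray(X,float).reshape(-1,1,3),cv2.Rodrigues(np.array(c["R"],float))[0],np.array(c["t"],float),k,D); return p.reshape(-1,2)
def save(c,name): cv2.imwrite("pics/"+name,np.ascontiguousarray(c["frame"][:,:,::-1]))
E
python3 - <<'E'
from h import *
import pickle
C={}
for n in ["scene","side","wrist"]:
    c=arm.camera(n); C[n]=c; save(c,n+"0.png")
    k,D=K(c); print(n,c["fov_y"],c["k1"],-np.array(c["R"]).T@c["t"],np.array(c["R"])[2])
    for q in ["vise","lock_center","cam_lever","tape_band","lever_tip"]:
        try: print(q,[(round(o["conf"],2),o["rect"],int(o["mask"].sum())) for o in arm.outline_of(n,q)[:3]])
        except Exception as e: print(q,e)
pickle.dump(C,open("C0.pkl","wb"))
print(arm.get_state())
E
```

```text
pics
scene 54.56489530243379 -0.0717280115969139 [1305.45127724  -98.23980441  894.53293593] [-0.65743365  0.00313667 -0.75350591]
vise [(0.82, [261.9, 162.5, 445.0, 228.2], 3510)]
lock_center [(0.68, [344.9, 164.0, 449.0, 187.6], 977)]
cam_lever []
tape_band []
lever_tip []
side 53.033679611685905 -0.014774612090196109 [ 130.67733846 -741.08303086  844.11130325] [ 0.43775652  0.60578022 -0.66437907]
vise [(0.87, [220.8, 157.9, 355.9, 282.1], 4270)]
lock_center [(0.8, [222.4, 152.4, 294.9, 205.0], 726)]
cam_lever [(0.42, [290.1, 190.2, 295.5, 199.1], 46), (0.4, [221.8, 155.3, 295.2, 208.4], 756)]
tape_band []
lever_tip [(0.39, [287.1, 184.9, 292.7, 201.8], 53)]
wrist 61.342767893269645 0.010486471429115962 [600.69194385  65.6739359  374.52697686] [-2.57249467e-04 -2.60186897e-01 -9.65558239e-01]
vise [(0.93, [157.3, 0.0, 347.6, 356.7], 22077)]
lock_center [(0.95, [176.3, 0.0, 289.0, 227.4], 8666)]
cam_lever [(0.79, [261.7, 178.9, 287.8, 211.4], 621)]
tape_band [(0.45, [259.8, 291.7, 283.7, 306.6], 240)]
lever_tip [(0.69, [266.4, 176.5, 288.4, 210.5], 635)]
{'clock': 0.9, 'joint_positions': array([-5.67298640e-02,  9.10690884e-02,  1.23069952e+00, -2.88575611e-06,
        1.81980127e+00, -5.66852243e-02]), 'qd': array([ 1.66803566e-03, -1.18876495e-03, -1.53023455e-03, -1.69869549e-04,
       -1.18996381e-03,  9.75547996e-05]), 'joint_efforts': array([ 6.44887532e-04, -4.58469200e+01, -4.18097270e+01, -1.70017588e-04,
        7.77510631e-04,  2.90459786e-05]), 'position': array([ 6.00011077e+02, -2.12792262e-02,  2.31294005e+02]), 'eef_rot': array([7.07122815e-01, 7.07090747e-01, 6.53933487e-06, 9.42647017e-06]), 'contact_force': array([ 0.21495788, -0.09894126, -0.2055219 ]), 'ft_torque': array([0.0121631 , 0.05561389, 0.00692272]), 'opening': 85.34595265365239}
```

View pics/scene0.png

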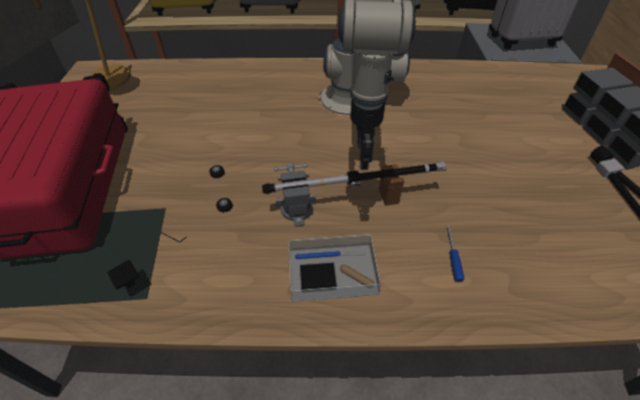

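View pics/side0.png

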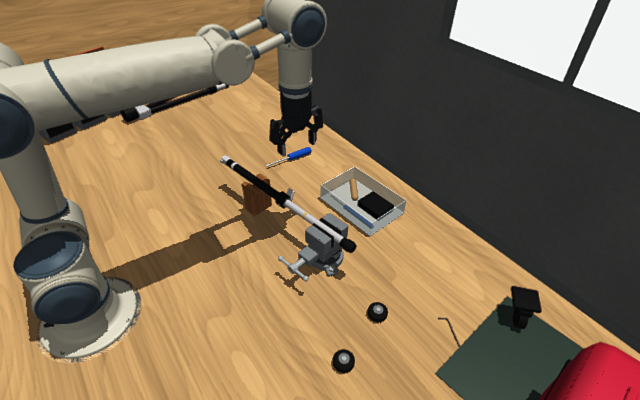

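View pics/wrist0.png

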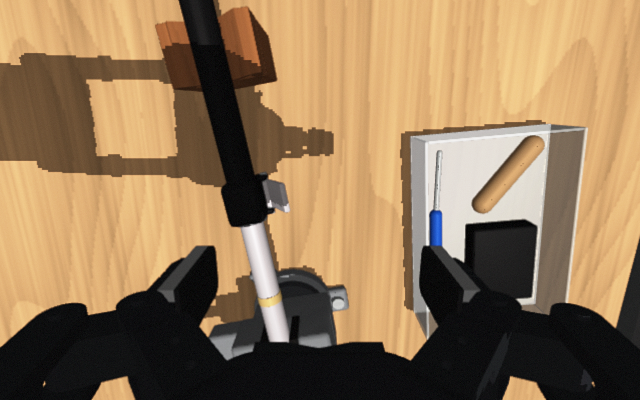

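The wrist view shows the lock at about (243,200), the lever at (275,193), the tape at (270,300), and the vise below (280,330). I'll measure the axis, lock edge and tape from the depth.

```bash
python3 - <<'E'
from h import *
import pickle
C=pickle.load(open("C0.pkl","rb")); c=C["wrist"]
print(np.array(c["R"]).round(3))
im=c["frame"][150:350,150:350]; cv2.imwrite("pics/w0crop.png",cv2.resize(np.ascontiguousarray(im[:,:,::-1]),(600,600),interpolation=cv2.INTER_NEAREST))
d=c["depth"]
# all pixels to world
v,u=np.mgrid[0:400,0:640]; uv=np.c_[u.ravel(),v.ravel()]; P=backproj(c,uv,d.ravel()).reshape(400,640,3)
pickle.dump(P,open("P0.pkl","wb"))
for (r,lo,hi) in [(60,185,240),(100,190,250),(140,200,260),(160,205,265),(200,215,295),(210,215,295),(230,240,280),(250,235,285),(270,240,290),(290,245,295),(300,250,300),(310,250,300),(325,250,300)]:
    row=P[r,lo:hi]; m=row[:,2]>85
    q=row[m]
    print(r,np.nonzero(m)[0][[0,-1]]+lo, "first",q[0].round(0),"last",q[-1].round(0),"top",q[q[:,2].argmax()].round(1))
E
```

```text
[[ 1.    -0.    -0.   ]
 [-0.    -0.966  0.26 ]
 [-0.    -0.26  -0.966]]
60 [185 239] first [500.  98. 101.] last [540.  98.  98.] top [518.3  95.5 118.4]
100 [205 236] first [516.  68. 113.] last [538.  68. 107.] top [530.2  68.3 117.9]
140 [216 246] first [522.  39. 112.] last [543.  38. 106.] top [531.1  39.3 118.1]
160 [221 251] first [525.  23. 113.] last [546.  22. 105.] top [533.8  24.2 118.2]
200 [223 287] first [525.  -8. 118.] last [576.  -7. 120.] top [574.   -6.4 122.8]
210 [226 289] first [527. -16. 118.] last [577. -15. 121.] top [533.2 -14.4 123. ]
230 [241 265] first [536. -36. 110.] last [555. -37. 106.] top [600.7  65.7 374.5]
250 [246 270] first [539. -54. 109.] last [559. -56. 105.] top [551.3 -51.7 115.4]
270 [252 274] first [544. -72. 112.] last [562. -74. 108.] top [554.8 -69.8 115.9]
290 [257 280] first [547. -91. 112.] last [566. -94. 106.] top [556.6 -88.7 115.9]
300 [259 282] first [ 548. -101.  112.] last [ 568. -106.  104.] top [556.4 -97.6 117.1]
310 [262 284] first [ 551. -111.  112.] last [ 570. -115.  106.] top [ 560.4 -107.4  117.1]
325 [252 299] first [ 535. -146.   85.] last [ 582. -137.   98.] top [ 561.5 -123.   116.4]
```

View pics/w0crop.png

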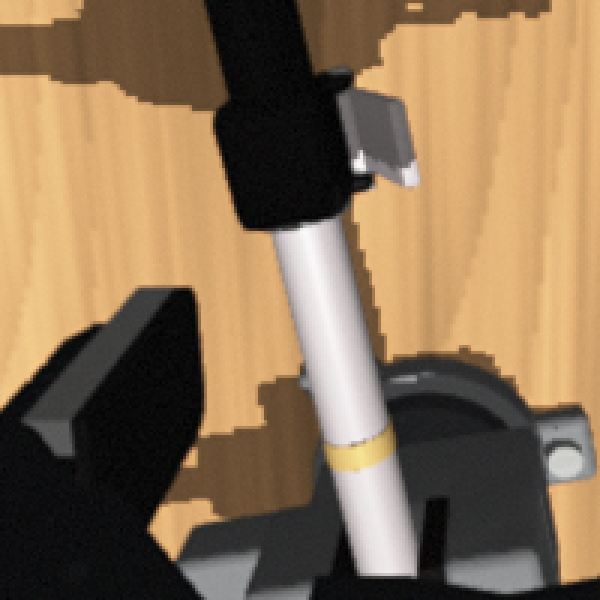

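```bash
python3 - <<'E'
from h import *
import pickle
from scipy.optimize import least_squares
C=pickle.load(open("C0.pkl","rb")); c=C["wrist"];P=pickle.load(open("P0.pkl","rb"))
pts=[];rr=[]
for r in list(range(100,165,3))+list(range(232,316,3)):
    cc=np.arange(195,300); q=P[r,cc]; m=(q[:,2]>107)&(q[:,2]<125)&(np.abs(q[:,0]-(541-0.2*q[:,1]))<25)
    pts+=list(q[m]); rr+=[12 if r<200 else 10]*m.sum()
pts=np.array(pts);rr=np.array(rr)
def res(p):
    x0,th,z0=p; dv=np.array([np.sin(th),-np.cos(th),0]); o=np.array([x0,0,z0]); w=pts-o
    return np.linalg.norm(w-np.outer(w@dv,dv),axis=1)-rr
s=least_squares(res,[535,0.2,105],loss="soft_l1"); print(s.x,np.abs(s.fun).mean(),len(pts))
x0,th,z0=s.x
# leg out axis y_l = (-sin th, cos th); x_l?: x level to lever side
yl=np.array([-np.sin(th),np.cos(th),0]); xl=np.array([np.cos(th),np.sin(th),0])
k,D=K(c)
# lock edge & tape: along-profile in image of top of tube line
for s_ in np.arange(-125,60,1.0):
    pass
def prof(off_x,h,ss):
    X=np.array([x0,0,z0])+np.outer(ss,yl)+off_x*xl+np.array([0,0,h]); uv=proj(c,X).astype(np.float32)
    return cv2.remap(c["frame"],uv[:,0].reshape(-1,1),uv[:,1].reshape(-1,1),cv2.INTER_LINEAR)[:,0].astype(int)
ss=np.arange(-125,50,1.)
for ox in (0,):
    h=10; p=prof(ox,h,ss)
    print([(int(a),*b) for a,b in zip(ss,p) if -115<a<-90 or -40<a<-15])
for n in ["lock_center","cam_lever","tape_band"]:
    pass
# lock points: local
q=P[160:240,200:300].reshape(-1,3); w=q-np.array([x0,0,z0]); L=np.c_[w@xl,w@yl,w[:,2]]
m=(L[:,2]>14)&(L[:,2]<22)&(abs(L[:,0])<40); print("top lock",L[m&(L[:,0]<18)].min(0),L[m&(L[:,0]<18)].max(0),np.percentile(L[m&(L[:,0]<18)],[2,50,98],axis=0).round(1))
m=(L[:,0]>17)&(L[:,2]>-30)&(L[:,0]<45);print("lever",np.percentile(L[m],[1,50,99],axis=0).round(1)); 
E
```

```text
[5.38434586e+02 1.81165947e-01 1.05420649e+02] 0.4776117376046718 1316
[(-114, np.int64(237), np.int64(232), np.int64(233)), (-113, np.int64(236), np.int64(232), np.int64(232)), (-112, np.int64(236), np.int64(232), np.int64(232)), (-111, np.int64(236), np.int64(231), np.int64(232)), (-110, np.int64(236), np.int64(231), np.int64(231)), (-109, np.int64(236), np.int64(231), np.int64(233)), (-108, np.int64(235), np.int64(228), np.int64(228)), (-107, np.int64(232), np.int64(216), np.int64(193)), (-106, np.int64(235), np.int64(210), np.int64(147)), (-105, np.int64(241), np.int64(217), np.int64(138)), (-104, np.int64(242), np.int64(219), np.int64(141)), (-103, np.int64(242), np.int64(219), np.int64(141)), (-102, np.int64(242), np.int64(218), np.int64(140)), (-101, np.int64(242), np.int64(219), np.int64(141)), (-100, np.int64(239), np.int64(212), np.int64(135)), (-99, np.int64(210), np.int64(179), np.int64(120)), (-98, np.int64(181), np.int64(164), np.int64(145)), (-97, np.int64(217), np.int64(212), np.int64(213)), (-96, np.int64(237), np.int64(233), np.int64(234)), (-95, np.int64(237), np.i
[... 948 characters left out ...]
p.int64(12), np.int64(9), np.int64(10)), (-24, np.int64(17), np.int64(15), np.int64(15)), (-23, np.int64(10), np.int64(10), np.int64(11)), (-22, np.int64(11), np.int64(10), np.int64(10)), (-21, np.int64(13), np.int64(12), np.int64(12)), (-20, np.int64(12), np.int64(13), np.int64(12)), (-19, np.int64(12), np.int64(12), np.int64(11)), (-18, np.int64(7), np.int64(9), np.int64(6)), (-17, np.int64(14), np.int64(14), np.int64(14)), (-16, np.int64(10), np.int64(11), np.int64(11))]
top lock [-13.68184058 -29.40757912  14.00005709] [14.40689833  5.90597958 18.22733442] [[-12.7 -27.3  14.2]
 [  0.6 -10.7  15.9]
 [ 13.3   4.8  17.4]]
lever [[ 17.1 -27.1 -10.9]
 [ 26.9  -9.7   6.2]
 [ 36.3   6.   17.1]]
```

>>> jog_arm(moves=[{"dp": [-0.1,-0.5,0.7],"angular": [0,0,-0.26],"hand": 1},{"dp": [-0.17,-1.0,1.4],"angular": [0,0,-0.52],"hand": 1},{"dp": [-0.25,-1.5,2.1],"angular": [0,0,-0.78],"hand": 1},{"dp": [-0.336,-2.0,2.8],"angular": [0,0,-1.04],"hand": 1},{"dp": [-0.336,-2.0,3.0],"angular": [0,0,-1.04],"hand": 1},{"dp": [-0.336,-2.0,3.0],"angular": [0,0,-1.04],"hand": 1}], newtons=20)

```text
clock: 1.65
position: [550.3, -8.4, 156.4]
eef_rot: [0.64, 0.768, 0.0, 0.0]
contact_force: [-0.1, 0.5, 0.8]
opening: 85.2
```

```bash
cat > look.py <<'E'
from h import *
import sys,pickle
from scipy.optimize import least_squares
tag=sys.argv[1]
c=arm.camera("wrist"); s=arm.get_state()
pickle.dump(c,open(f"C{tag}.pkl","wb"))
print(s["clock"],s["position"].round(1),Ro.from_quat(s["eef_rot"]).as_matrix().round(3).tolist(),s["contact_force"].round(2),round(s["opening"],2))
im=cv2.resize(np.ascontiguousarray(c["frame"][:,120:520,::-1]),(800,800))[200:,:]
cv2.imwrite(f"pics/w{tag}.png",im)
O=np.array([538.43,0,105.4]);th=.1812
yl=np.array([-np.sin(th),np.cos(th),0]); xl=np.array([np.cos(th),np.sin(th),0])
w=s["position"]-O; print("TCP leg coords",(w@xl).round(2),(w@yl).round(2),w[2].round(2))
P=backproj(c,np.c_[tuple(a.ravel() for a in np.mgrid[0:400,0:640][::-1])],c["depth"].ravel()); W=P-O; L=np.c_[W@xl,W@yl,W[:,2]].reshape(400,640,3)
pickle.dump(L,open(f"L{tag}.pkl","wb"))
E
python3 look.py 1
```

```text
1.7 [550.6  -8.3 157. ] [[-0.18, 0.984, 0.001], [0.984, 0.18, -0.0], [-0.0, 0.001, -1.0]] [0.17 0.06 0.88] 85.36
TCP leg coords 10.46 -10.41 51.58
```

View pics/w1.png

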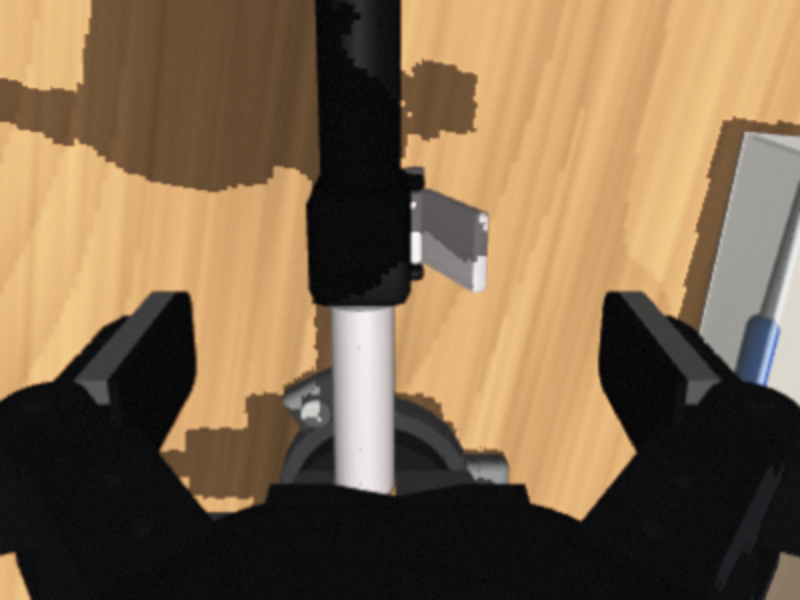

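The leg now runs straight up the picture. The lock spans about x 308-410 and the lever tip is at (483,250), with both between the open fingers. I'll check the offsets in the leg's axes.

```bash
python3 - <<'E'
import pickle,numpy as np
from h import *
L=pickle.load(open("L1.pkl","rb")); c=pickle.load(open("C1.pkl","rb"))
# crop pixel (px,py) -> full: u=120+px/2, v=(py+200)/2
R=L[175:265,270:370].reshape(-1,3)
m=(R[:,2]>13)&(R[:,2]<22)&(R[:,0]<18)&(R[:,0]>-20); print(np.percentile(R[m],[1,5,50,95,99],axis=0).round(1))
m=(R[:,0]>18)&(R[:,2]>-15)&(R[:,0]<50); print(np.percentile(R[m],[1,5,50,95,99],axis=0).round(1))
# tube rows
for v in (262,280,300,320,330):
    r=L[v,275:330]; mm=r[:,2]>3; print(v,r[mm][[0,-1]].round(1).tolist(), r[mm][:,2].max().round(1))
O=np.array([538.43,0,105.4]);th=.1812
yl=np.array([-np.sin(th),np.cos(th),0]); xl=np.array([np.cos(th),np.sin(th),0])
for p in [(-15,-28.4,16),(15,-28.4,16),(0,-28.4,16),(-15,7.6,16),(15,7.6,16)]:
    uv=proj(c,O+p[0]*xl+p[1]*yl+np.array([0,0,p[2]]))[0]; print(p,(uv[0]-120)*2,uv[1]*2-200)
E
```

```text
[[-13.7 -28.4  13.1]
 [-12.3 -26.   13.8]
 [  0.1  -9.8  15.8]
 [ 12.3   4.9  17. ]
 [ 13.5   6.3  17.5]]
[[ 18.1 -24.   -9.9]
 [ 18.7 -21.6  -7.3]
 [ 27.3  -9.8   7.4]
 [ 35.1   0.6  16.4]
 [ 36.1   5.2  17. ]]
262 [[-9.1, -38.5, 5.1], [8.7, -38.8, 4.6]] 10.6
280 [[-9.5, -51.5, 3.7], [10.8, 55.2, 194.3]] 194.3
300 [[-9.1, -64.6, 5.4], [9.3, -65.8, 3.5]] 10.3
320 [[-9.6, -80.7, 3.2], [9.2, -80.2, 3.9]] 10.6
330 [[-9.0, -87.2, 4.6], [9.2, -88.3, 3.1]] 10.8
(-15, -28.4, 16) 306.9007033459668 309.11966424321133
(15, -28.4, 16) 411.30380285171225 309.01567469494057
(0, -28.4, 16) 359.1086569700233 309.06016826085454
(-15, 7.6, 16) 302.2699021459148 188.0762351152079
(15, 7.6, 16) 411.93730775886445 187.9867668407303
```

>>> jog_arm(moves=[{"dp": [0.02,-0.04,0.9],"angular": [0,0,0],"hand": 1},{"dp": [0.02,-0.04,1.8],"angular": [0,0,0],"hand": 1},{"dp": [0.02,-0.04,2.58],"angular": [0,0,0],"hand": 0.8},{"dp": [0.02,-0.04,2.58],"angular": [0,0,0],"hand": 0.4},{"dp": [0.02,-0.04,2.58],"angular": [0,0,0],"hand": 0.4},{"dp": [0.02,-0.04,2.58],"angular": [0,0,0],"hand": 0.4}], newtons=20)

```text
clock: 2.45
position: [550.3, -8.1, 93.8]
eef_rot: [0.64, 0.768, 0.001, 0.001]
contact_force: [-0.1, -0.5, 0.0]
opening: 59.9
```

```bash
python3 look.py 2
```

```text
2.5 [550.2  -8.1  93.7] [[-0.18, 0.984, 0.003], [0.984, 0.18, -0.0], [-0.001, 0.003, -1.0]] [0.25 0.19 0.57] 59.61
TCP leg coords 10.13 -10.06 -11.72
```

View pics/w2.png

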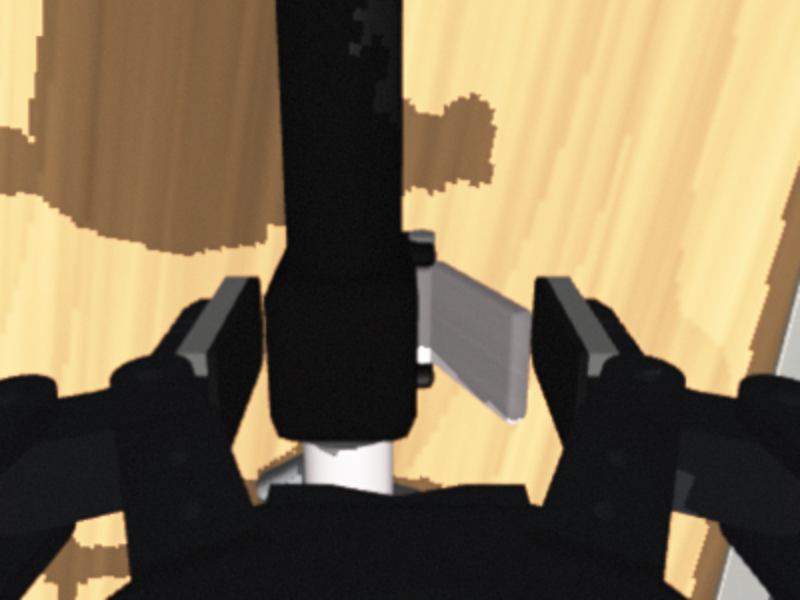

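>>> jog_arm(moves=[{"dp": [0,-0.03,0.04],"angular": [0,0,0],"hand": 0.2},{"dp": [0,-0.05,0.04],"angular": [0,0,0],"hand": 0.13},{"dp": [0,-0.06,0.04],"angular": [0,0,0],"hand": 0.11},{"dp": [0,-0.06,0.04],"angular": [0,0,0],"hand": 0.11},{"dp": [0,-0.06,0.04],"angular": [0,0,0],"hand": 0.11}], newtons=20)

```text
clock: 3.12
position: [549.8, -8.2, 93.9]
eef_rot: [0.64, 0.768, 0.002, 0.002]
contact_force: [2.8, 0.8, 5.0]
opening: 50.7
```

```bash
python3 look.py 3
```

```text
3.175 [549.7  -8.2  93.9] [[-0.18, 0.984, 0.006], [0.984, 0.18, -0.0], [-0.001, 0.006, -1.0]] [2.51 1.58 4.95] 50.04
TCP leg coords 9.65 -10.13 -11.48
```

View pics/w3.png

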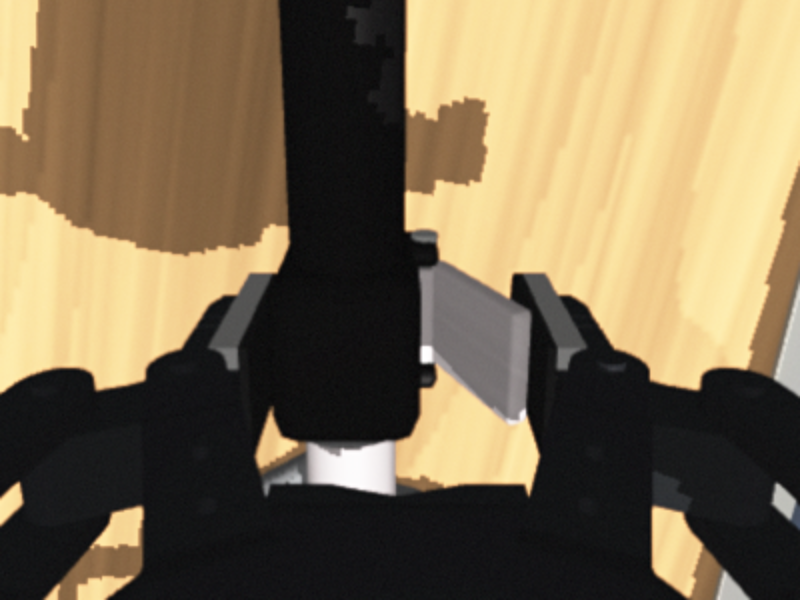

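>>> jog_arm(moves=[{"dp": [0,-0.06,0.03],"angular": [0,0,0],"hand": 0.11},{"dp": [0,-0.06,0.03],"angular": [0,0,0],"hand": 0.11},{"dp": [0,-0.06,0.03],"angular": [0,0,0],"hand": 0.11},{"dp": [0,-0.06,0.03],"angular": [0,0,0],"hand": 0.11}], newtons=20)

```text
clock: 3.68
position: [549.5, -8.3, 94.3]
eef_rot: [0.64, 0.768, 0.003, 0.004]
contact_force: [6.2, 0.6, 5.2]
opening: 49.9
```

```bash
python3 look.py 4
```

```text
3.725 [549.5  -8.3  94.3] [[-0.18, 0.984, 0.01], [0.984, 0.18, 0.0], [-0.001, 0.01, -1.0]] [5.05 1.89 6.44] 50.01
TCP leg coords 9.43 -10.14 -11.1
```

View pics/w4.png

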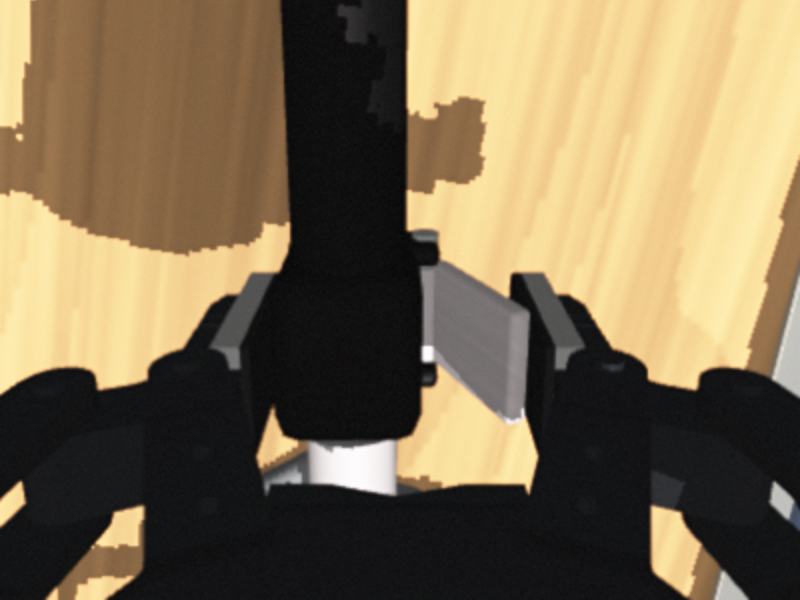

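>>> jog_arm(moves=[{"dp": [0,-0.06,0.06],"angular": [0.05,0,0],"hand": 0.08},{"dp": [0,-0.06,0.06],"angular": [0.05,0,0],"hand": 0.06},{"dp": [0,-0.06,0.06],"angular": [0.05,0,0],"hand": 0.06},{"dp": [0,-0.06,0.06],"angular": [0.05,0,0],"hand": 0.06}], newtons=20)

```text
clock: 4.22
position: [547.3, -8.7, 94.6]
eef_rot: [0.64, 0.768, -0.001, 0.001]
contact_force: [-5.7, 0.8, 13.8]
opening: 45.4
```

```bash
python3 look.py 5
```

```text
4.275 [547.3  -8.7  94.6] [[-0.18, 0.984, 0.0], [0.984, 0.18, -0.002], [-0.002, -0.0, -1.0]] [-5.16  0.58 12.95] 45.67
TCP leg coords 7.15 -10.17 -10.77
```

View pics/w5.png

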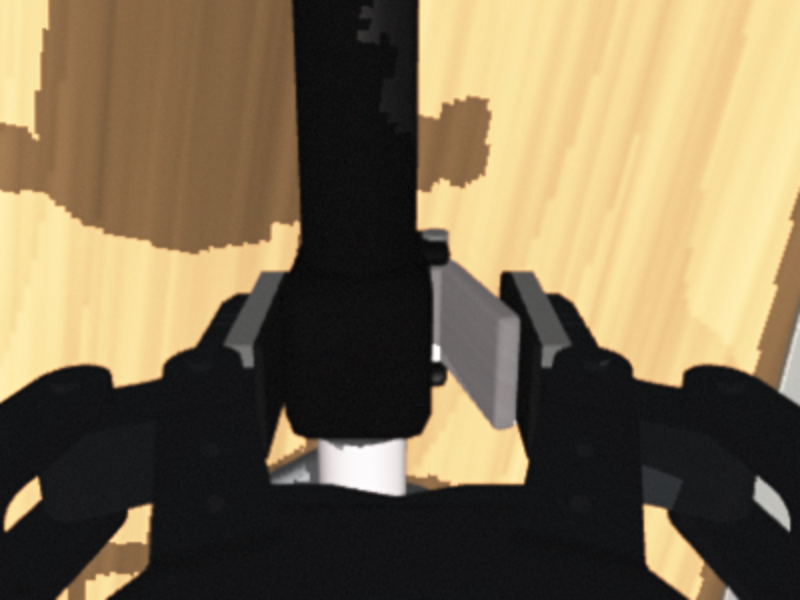

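>>> jog_arm(moves=[{"dp": [-0.1,0,0.02],"angular": [0,0,0],"hand": 0.05},{"dp": [-0.3,0,0.02],"angular": [0,0,0],"hand": 0.05},{"dp": [-0.5,0,0.02],"angular": [0,0,0],"hand": 0.05},{"dp": [-0.7,0,0.02],"angular": [0,0,0],"hand": 0.05},{"dp": [-0.9,0,0.02],"angular": [0,0,0],"hand": 0.05},{"dp": [-1.0,0,0.02],"angular": [0,0,0],"hand": 0.05}], newtons=20)

```text
clock: 5.03
position: [551.4, -33.3, 94.7]
eef_rot: [0.64, 0.768, -0.001, 0.0]
contact_force: [-0.9, 2.3, 7.1]
opening: 45.0
```

```bash
python3 look.py 6
```

```text
5.075 [551.5 -33.6  94.7] [[-0.18, 0.984, -0.0], [0.984, 0.18, -0.002], [-0.001, -0.001, -1.0]] [0.49 1.35 7.08] 45.09
TCP leg coords 6.79 -35.38 -10.65
```

View pics/w6.png

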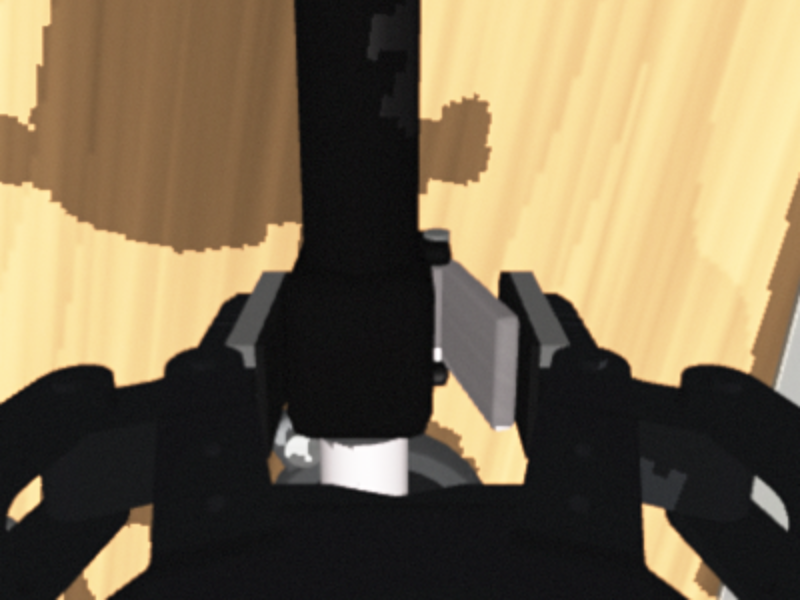

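The grip isn't slipping: the lock's near edge (row about 435) and the lever look the same as before the 25 mm slide. I'll carry on to just short of the tape.

>>> jog_arm(moves=[{"dp": [-0.2,0,0.02],"angular": [0,0,0],"hand": 0.05},{"dp": [-0.45,0,0.02],"angular": [0,0,0],"hand": 0.05},{"dp": [-0.7,0,0.02],"angular": [0,0,0],"hand": 0.05},{"dp": [-0.95,0,0.02],"angular": [0,0,0],"hand": 0.05},{"dp": [-1.2,0,0.02],"angular": [0,0,0],"hand": 0.05},{"dp": [-1.4,0,0.02],"angular": [0,0,0],"hand": 0.05},{"dp": [-1.5,0,0.02],"angular": [0,0,0],"hand": 0.05}], newtons=20)

```text
clock: 5.95
position: [558.1, -70.0, 94.7]
eef_rot: [0.64, 0.768, -0.0, -0.0]
contact_force: [1.0, 4.2, 8.2]
opening: 45.1
```

```bash
python3 look.py 7
```

```text
6.0 [558.1 -70.3  94.7] [[-0.18, 0.984, -0.001], [0.984, 0.18, -0.001], [-0.001, -0.001, -1.0]] [-0.27  2.97  7.26] 45.04
TCP leg coords 6.7 -72.73 -10.66
```

View pics/w7.png

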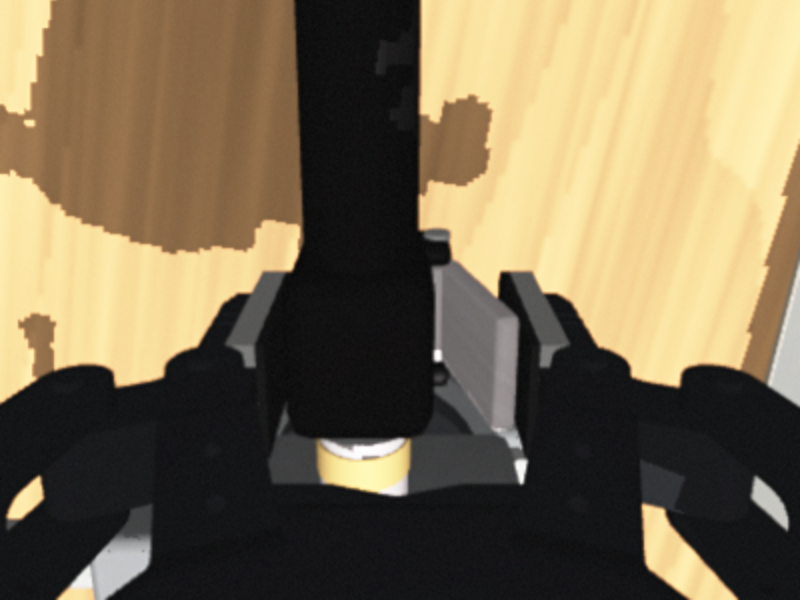

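The tape now shows just past the lock, at about (364,470), with its near edge near row 455. I'll remeasure the gap from this close view.

```bash
cat > gap.py <<'E'
from h import *
import pickle,sys
c=pickle.load(open(f"C{sys.argv[1]}.pkl","rb")); L=pickle.load(open(f"L{sys.argv[1]}.pkl","rb"))
O=np.array([538.43,0,105.4]);th=.1812
yl=np.array([-np.sin(th),np.cos(th),0]); xl=np.array([np.cos(th),np.sin(th),0])
ss=np.arange(-112,-75,.5)
for x in (-4,0,4):
    h=np.sqrt(100-x*x)
    uv=proj(c,O+x*xl+np.outer(ss,yl)+[0,0,h]).astype(np.float32)
    p=cv2.remap(c["frame"],uv[:,:1].copy(),uv[:,1:].copy(),cv2.INTER_LINEAR)[:,0].astype(int)
    print(x,[(float(a),int(b[0]),int(b[0]-b[2])) for a,b in zip(ss,p)])
u,v=[int(round(q)) for q in proj(c,O-85*yl+[0,0,16])[0]]
for vv in range(290,322,2): print(vv,L[vv,302].round(1),c["frame"][vv,302])
E
python3 gap.py 7
```

```text
-4 [(-112.0, 21, -1), (-111.5, 15, -5), (-111.0, 17, -1), (-110.5, 20, 0), (-110.0, 20, -3), (-109.5, 20, -2), (-109.0, 20, -3), (-108.5, 19, -1), (-108.0, 23, -1), (-107.5, 21, -2), (-107.0, 17, -4), (-106.5, 28, 7), (-106.0, 131, 65), (-105.5, 243, 107), (-105.0, 254, 90), (-104.5, 252, 87), (-104.0, 252, 87), (-103.5, 252, 86), (-103.0, 252, 87), (-102.5, 252, 86), (-102.0, 252, 84), (-101.5, 252, 86), (-101.0, 252, 87), (-100.5, 252, 87), (-100.0, 253, 88), (-99.5, 251, 92), (-99.0, 232, 91), (-98.5, 225, 19), (-98.0, 247, 1), (-97.5, 250, 3), (-97.0, 247, 4), (-96.5, 216, 6), (-96.0, 146, 7), (-95.5, 106, 3), (-95.0, 81, -2), (-94.5, 71, -2), (-94.0, 42, 0), (-93.5, 15, 1), (-93.0, 12, 0), (-92.5, 15, 1), (-92.0, 16, 0), (-91.5, 17, 1), (-91.0, 18, 0), (-90.5, 16, 0), (-90.0, 14, -1), (-89.5, 16, -2), (-89.0, 17, 0), (-88.5, 17, 3), (-88.0, 18, 0), (-87.5, 17, 2), (-87.0, 19, 0), (-86.5, 18, 3), (-86.0, 13, 0), (-85.5, 17, 0), (-85.0, 17, 0), (-84.5, 14, 1), (-84.0, 15, 0), (-83.5, 16, 0), (-83.0, 18, 0), (-82.5, 17, 0), (-82.0, 16, -1), (-81.5, 14, 2), (-81.0, 16, 0), (-80.5, 1
[... 2572 characters left out ...]
.5, 17, -1), (-79.0, 15, 0), (-78.5, 16, 1), (-78.0, 16, 1), (-77.5, 17, 0), (-77.0, 17, 0), (-76.5, 19, 2), (-76.0, 15, 2), (-75.5, 16, 0)]
290 [  1.  -76.9  15.4] [15 15 18]
292 [  1.1 -76.7  17.2] [17 18 16]
294 [  1.1 -77.7  16.9] [16 15 16]
296 [  1.  -79.5  15.4] [19 19 18]
298 [  1.  -79.5  16.8] [17 14 16]
300 [  0.9 -81.2  15.4] [16 17 18]
302 [  0.9 -81.9  15.7] [19 20 19]
304 [  0.9 -82.6  16. ] [15 17 17]
306 [  0.9 -84.   15.2] [13 13 14]
308 [  0.9 -84.7  15.5] [17 16 15]
310 [  0.9 -85.6  15.6] [18 19 17]
312 [  0.9 -86.1  16.2] [16 17 16]
314 [  0.9 -86.4  17. ] [16 14 17]
316 [  0.9 -88.   16. ] [17 19 17]
318 [  0.8 -90.1  14.4] [22 22 20]
320 [  0.7 -91.6  13.6] [82 81 82]
```

>>> jog_arm(moves=[{"dp": [-0.15,0,0.02],"angular": [0,0,0],"hand": 0.05},{"dp": [-0.3,0,0.02],"angular": [0,0,0],"hand": 0.05},{"dp": [-0.42,0,0.02],"angular": [0,0,0],"hand": 0.05},{"dp": [-0.5,0,0.02],"angular": [0,0,0],"hand": 0.05},{"dp": [-0.5,0,0.02],"angular": [0,0,0],"hand": 0.05},{"dp": [-0.5,0,0.02],"angular": [0,0,0],"hand": 0.05}], newtons=20)

```text
clock: 6.75
position: [560.3, -82.2, 94.7]
eef_rot: [0.64, 0.768, -0.0, -0.0]
contact_force: [0.5, 3.2, 6.6]
opening: 45.0
```

```bash
python3 look.py 8; python3 gap.py 8 | sed -n '2p;15,20p'
```

```text
6.8 [560.3 -82.2  94.8] [[-0.18, 0.984, -0.001], [0.984, 0.18, 0.0], [0.0, -0.001, -1.0]] [0.46 2.39 6.09] 45.26
TCP leg coords 6.69 -84.8 -10.63
0 [(-112.0, 253, 0), (-111.5, 253, 1), (-111.0, 253, 1), (-110.5, 253, 1), (-110.0, 253, 1), (-109.5, 253, 1), (-109.0, 254, 1), (-108.5, 255, 1), (-108.0, 253, 3), (-107.5, 194, 6), (-107.0, 106, 2), (-106.5, 81, -1), (-106.0, 62, 0), (-105.5, 25, 1), (-105.0, 15, 0), (-104.5, 14, 2), (-104.0, 15, 0), (-103.5, 16, 1), (-103.0, 15, -1), (-102.5, 16, 0), (-102.0, 16, 0), (-101.5, 16, 1), (-101.0, 18, 0), (-100.5, 16, -1), (-100.0, 14, 0), (-99.5, 16, 1), (-99.0, 16, 0), (-98.5, 18, 1), (-98.0, 17, 0), (-97.5, 18, 1), (-97.0, 17, 0), (-96.5, 13, 1), (-96.0, 19, 0), (-95.5, 16, 1), (-95.0, 17, 1), (-94.5, 17, 0), (-94.0, 15, 0), (-93.5, 16, 1), (-93.0, 18, 2), (-92.5, 17, 2), (-92.0, 17, 1), (-91.5, 18, 1), (-91.0, 16, 1), (-90.5, 16, -1), (-90.0, 17, -1), (-89.5, 18, 0), (-89.0, 17, 1), (-88.5, 18, 4), (-88.0, 19, 3), (-87.5, 18, 1), (-87.0, 17, 1), (-86.5, 16, -1), (-86.0, 18, 1), (-85.5, 16, 0), (-85.0, 18, 1), (-84.5, 18, 0), (-84.0, 15, -1), (-83.5, 18, -1), (-83.0, 17, 2), (-82.5, 17, -2), (-82.0, 17, 0), (-81.5, 17, 0), (-81.0, 21, 2), (-80.5, 20, 1), (-80.0, 16, -3), (-79.5, 18, 0), (-79.0, 17, -2), (-78.5, 20, 1), (-78.0, 18, 0), (-77.5, 16, 1), (-77.0, 19, 0), (-76.5, 19, 0), (-76.0, 17, 0), (-75.5, 16, -1)]
312 [  0.9 -98.3  16.3] [16 16 16]
314 [  0.9 -99.5  15.9] [14 18 18]
316 [   0.8 -100.7   15.5] [16 15 16]
318 [   0.8 -102.2   14.7] [20 18 19]
320 [   0.7 -103.7   13.9] [78 77 79]
```

View pics/w8.png

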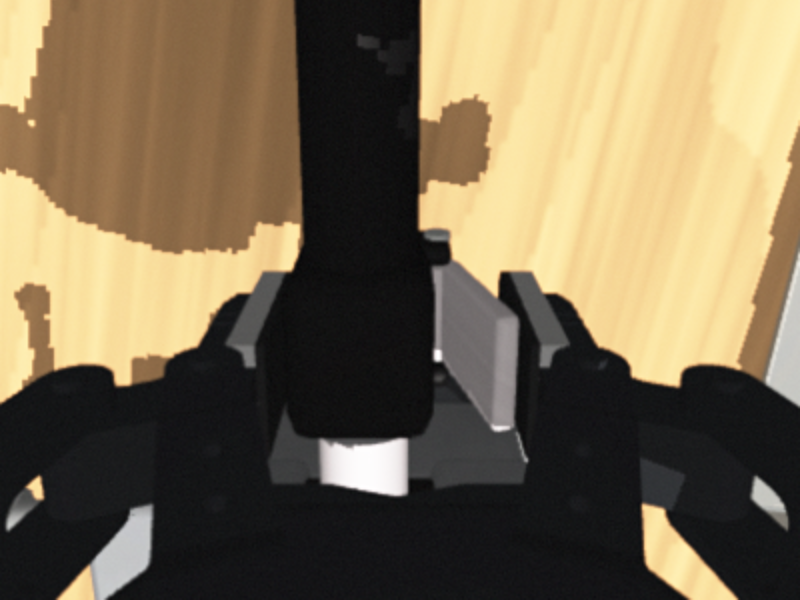

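```bash
python3 - <<'E'
from h import *
O=np.array([538.43,0,105.4]);th=.1812
yl=np.array([-np.sin(th),np.cos(th),0])
ims=[]
for n in ["scene","side"]:
    c=arm.camera(n); uv=proj(c,O-100*yl)[0]; u,v=[int(round(q)) for q in uv]
    print(n,uv,proj(c,O-102.7*yl),proj(c,O-106.7*yl),proj(c,O-98.7*yl))
    ims.append(cv2.resize(np.ascontiguousarray(c["frame"][v-30:v+30,u-40:u+40,::-1]),(400,300),interpolation=cv2.INTER_NEAREST))
cv2.imwrite("pics/ss8.png",np.hstack(ims))
E
```

```text
scene [321.85908636 181.83913911] [[320.91120017 181.96288907]] [[319.50587582 182.14638558]] [[322.31527186 181.77958755]]
side [304.67998991 214.50943651] [[305.39334393 215.00352891]] [[306.45361106 215.73789876]] [[304.33718937 214.27200046]]
```

View pics/ss8.png

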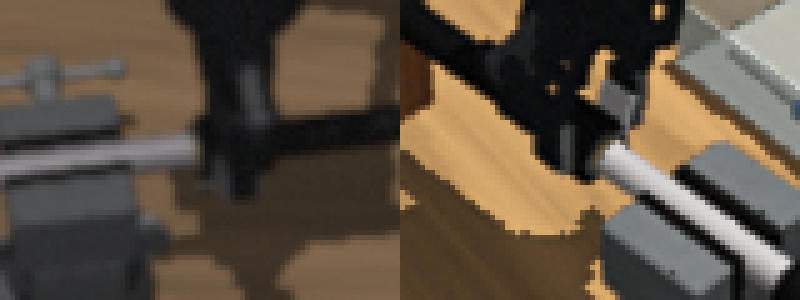

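The side view shows a thin beige strip right at the lock's edge, at (600,148). So the edge lies on the band, and my estimate is -102.6 against a tape range of -98.7 to -106.7. Next I'll squeeze the lever shut while holding the leg there.

>>> jog_arm(moves=[{"dp": [-0.02,-0.02,0.02],"angular": [0,0,0],"hand": 0.0},{"dp": [-0.02,-0.06,0.02],"angular": [0,0,0],"hand": -0.06},{"dp": [-0.02,-0.1,0.02],"angular": [0,0,0],"hand": -0.12},{"dp": [-0.02,-0.13,0.02],"angular": [0,0,0],"hand": -0.18},{"dp": [-0.02,-0.15,0.02],"angular": [0,0,0],"hand": -0.22},{"dp": [-0.02,-0.15,0.02],"angular": [0,0,0],"hand": -0.22},{"dp": [-0.02,-0.15,0.02],"angular": [0,0,0],"hand": -0.22}], newtons=45)

```text
clock: 7.78
position: [556.0, -83.5, 96.1]
eef_rot: [0.64, 0.768, -0.001, -0.001]
contact_force: [-7.5, 1.9, 5.2]
opening: 35.2
```

```bash
python3 look.py 9; python3 gap.py 9 | tail -9
```

```text
7.825 [556.  -83.4  96.1] [[-0.18, 0.984, -0.002], [0.984, 0.18, -0.0], [0.0, -0.002, -1.0]] [-6.11  0.53 10.69] 35.44
TCP leg coords 2.23 -85.22 -9.32
304 [ -3.6 -96.   16.5] [15 17 16]
306 [ -3.6 -96.7  16.7] [17 14 17]
308 [ -3.7 -98.4  15.5] [16 17 16]
310 [ -3.6 -98.7  16.4] [16 16 14]
312 [  -3.7 -100.1   15.7] [14 12 13]
314 [  -3.7 -101.4   15.1] [13 13 12]
316 [  -3.7 -102.2   15.3] [17 17 17]
318 [  -3.8 -103.9   14.2] [74 73 76]
320 [  -4.1 -108.     9.7] [228 221 221]
```

View pics/w9.png

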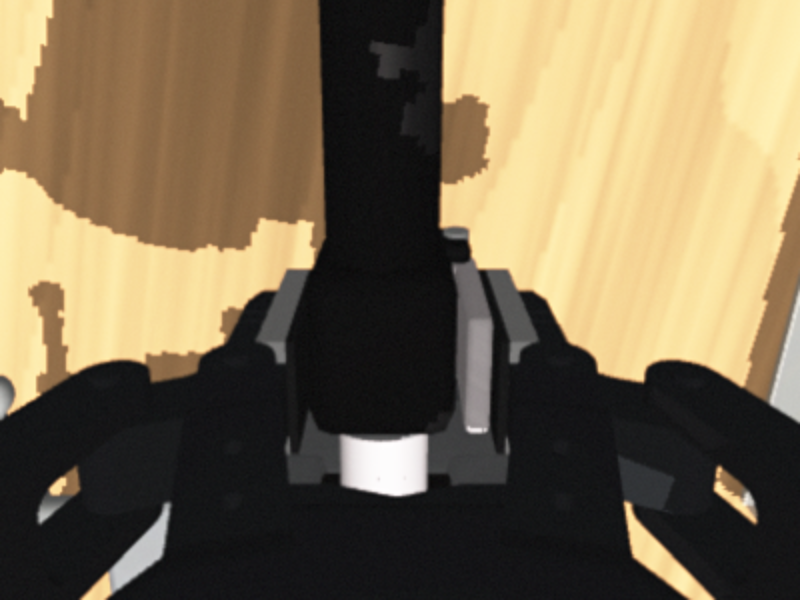

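>>> jog_arm(moves=[{"dp": [0,0,0.01],"angular": [0,0,0],"hand": -0.3},{"dp": [0,0,0.01],"angular": [0,0,0],"hand": -0.4},{"dp": [0,0,0.01],"angular": [0,0,0],"hand": -0.4},{"dp": [0,0,0.01],"angular": [0,0,0],"hand": -0.4},{"dp": [0,0,0.01],"angular": [0,0,0],"hand": -0.4}], newtons=60)

```text
clock: 8.45
position: [555.9, -83.2, 96.3]
eef_rot: [0.64, 0.768, -0.0, -0.001]
contact_force: [-3.1, 2.6, -4.6]
opening: 34.7
```

```bash
python3 look.py 10; python3 gap.py 10 | tail -6; python3 - <<'E'
from h import *
O=np.array([538.43,0,105.4]);th=.1812
yl=np.array([-np.sin(th),np.cos(th),0])
ims=[]
for n in ["scene","side"]:
    c=arm.camera(n); uv=proj(c,O-100*yl)[0]; u,v=[int(round(q)) for q in uv]
    ims.append(cv2.resize(np.ascontiguousarray(c["frame"][v-30:v+30,u-40:u+40,::-1]),(400,300),interpolation=cv2.INTER_NEAREST))
cv2.imwrite("pics/ss10.png",np.hstack(ims))
E
```

```text
8.5 [555.8 -83.2  96.2] [[-0.18, 0.984, -0.002], [0.984, 0.18, 0.0], [0.001, -0.002, -1.0]] [-2.47  1.69  6.2 ] 34.71
TCP leg coords 2.1 -84.97 -9.22
310 [ -3.7 -99.   15.9] [20 18 19]
312 [ -3.7 -99.4  16.5] [14 10 10]
314 [  -3.8 -101.1   15.5] [13 15 17]
316 [  -3.8 -102.3   15.1] [28 26 27]
318 [  -3.9 -103.6   14.5] [76 76 78]
320 [  -4.1 -107.9    9.7] [230 222 223]
```

View pics/w10.png

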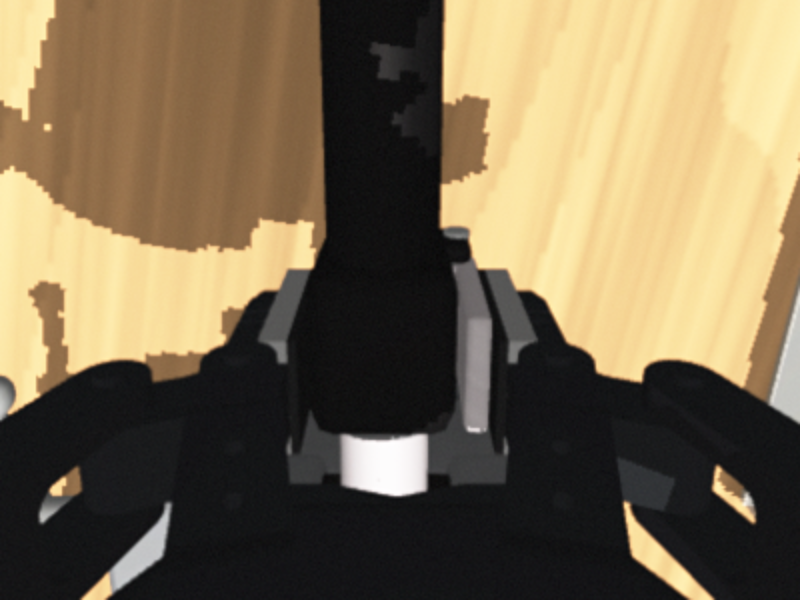

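View pics/ss10.png

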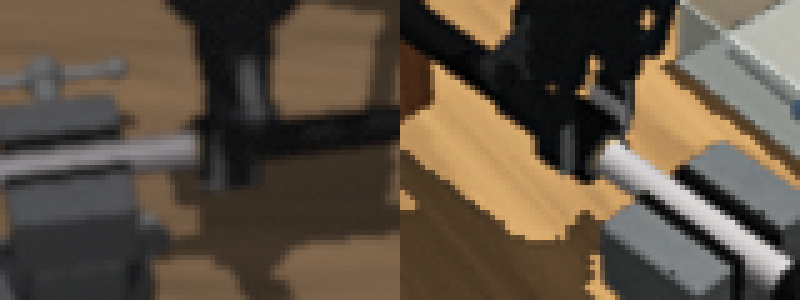

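```bash
python3 - <<'E'
from h import *
import pickle
c=pickle.load(open("C10.pkl","rb")); L=pickle.load(open("L10.pkl","rb"))
O=np.array([538.43,0,105.4]);th=.1812
yl=np.array([-np.sin(th),np.cos(th),0]); xl=np.array([np.cos(th),np.sin(th),0])
def px(x,s,z):
    u,v=proj(c,O+x*xl+s*yl+np.array([0,0,z]))[0]; return round((u-120)*2),round(2*v-200)
for a in (0,.05,.1,.2):
    f=lambda l,n:(16.5+l*np.sin(a)+n*np.cos(a), -12+l*np.cos(a)-n*np.sin(a))
    for n in (4.7,-.3):
        x,z=f(33,n); print(a,n,px(x,-73,z),px(x,-97,z))
print("lock corners",px(15,-102.8,16),px(-15,-102.8,16),px(15,-66.8,16))
R=L[260:316,350:364].reshape(-1,3); m=(R[:,2]>17)&(R[:,0]<25); print(np.percentile(R[m],[5,50,95],axis=0).round(1))
cv2.imwrite("pics/w10z.png",cv2.resize(np.ascontiguousarray(c["frame"][200:340,250:410,::-1]),(800,700),interpolation=cv2.INTER_NEAREST)[50:650])
E
```

```text
0 4.7 (497, 312) (493, 427)
0 -0.3 (470, 312) (467, 427)
0.05 4.7 (506, 311) (501, 426)
0.05 -0.3 (479, 311) (475, 427)
0.1 4.7 (515, 310) (509, 425)
0.1 -0.3 (488, 311) (484, 426)
0.2 4.7 (531, 308) (525, 422)
0.2 -0.3 (506, 310) (500, 425)
lock corners (457, 437) (308, 437) (462, 270)
[[ 15.6 -96.3  19.1]
 [ 17.4 -86.1  21. ]
 [ 19.5 -75.7  22. ]]
```

View pics/w10z.png

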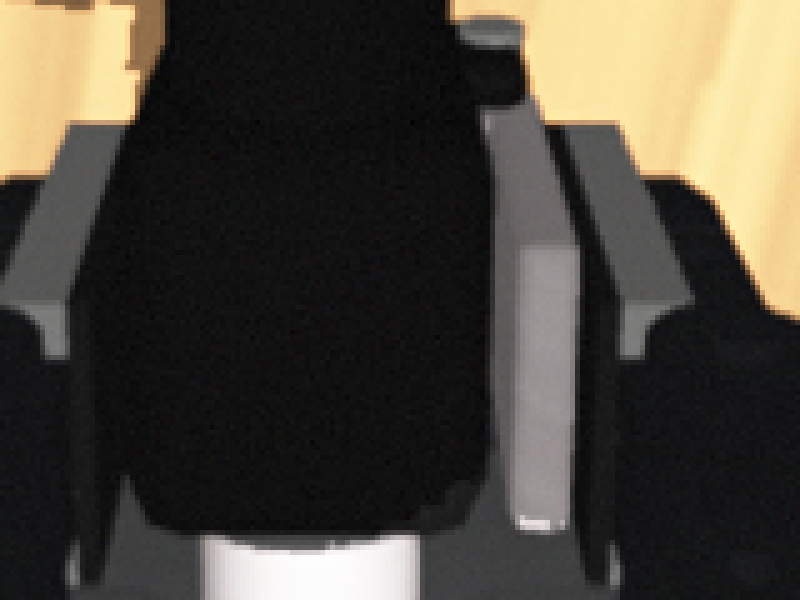

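The lever's tip edge, at columns 468-491, matches the projected position for angle 0 (467-493). The lock's corner matches an edge at -102.8. I'll hand it in while still holding.

```bash
python3 -c "
from h import *
print(arm.get_state()['clock']); print(arm.sign_off())"
```

```text
8.6
the job is handed in; nothing more can be done
None
```

The leg is set to length and the lever is shut. I handed the job in at 8.6 s, with the lock and lever still squeezed between the fingers (60 N grip setting).

**What I did:** I squeezed the lever part of the way for grip and slid the thick section in about 75 mm without slipping. I stopped with the lock edge on the tape, then squeezed the lever shut while holding the leg there. None of the moves went near the wheels, screwdriver or tray; I did not check them again in a picture afterwards.

**Last checks:**
- **Lock edge:** I put it at about -102.6 to -102.8 mm along the leg, give or take 1 mm. The tape was measured earlier at -98.7 to -106.7 mm. The side view still shows a thin beige strip right at the lock's edge. The wrist view could not confirm this directly, because the lock hides the tape there.
- **Lever:** its tip matches the projected fully shut position to within about a pixel.
- **Finger opening:** it reads 34.7 mm, slightly under the nominal 36 mm. I put that down to give in the pads and the opening reading. It dropped only about 0.6 mm when I raised the grip from 45 to 60 N.
- **Wrist force:** every reading I took stayed under about 16 N.

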